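# Open the solvent filter

### The arm

A 6-joint arm with a two-finger parallel gripper is mounted at the origin on the work surface. World frame = base frame: x ahead of the robot, y to its left, z up, the work surface at z = 0. Lengths are in m, angles in rad, forces in N, time in s.
With the tool pointing down it reaches from about 0.35 to 0.775 m from the base axis. Payload 5.5 kg.
Tool frame: the origin (TCP) lies on the centre line of the jaws, within the pads' length; the fingertips stand 11 mm ahead of it and the grasp point (between the pads) lies 8 mm behind it; z points along the fingers, y is the direction in which the jaws open and shut (so a half turn about z gives the same grasp; the last joint's range is limited). The gripper opens to 85 mm and grips with 20 to 120 N. Pads are 22 mm wide; open, the fingers measure 114 mm over their backs; the gripper's body (76 mm by 85 mm) begins 54 mm behind the grasp point. The pads swing forward as they close: fully open they stand 13 mm farther back than shut.
Start: joints at [1.181, 0.313, 0.046, 1.304, 0, 1.431], TCP at [0.142, 0.557, 0.242] pointing down, gripper open.
Joint ranges: [-2.76, 2.76], [-0.86, 1.69], [-1.03, 1.26], [-2.2, 2.34], [-1.47, 1.5], [-3.14, 3.14]. Speed limits (rad/s): [2.57, 2.57, 3.14, 3.14, 3.14, 3.14].

### API

Orientations are given as a unit quaternion [w, x, y, z].
In Python, from workcell import env, imaging, order gives the robot as it stands. The module is installed in compiled form; this text tells all that it offers.
- The arm moves only by the tool move_arm, never from a script. Its argument "deltas" is one flat list of numbers, 7 for each row, row after row: the gripper's target within -1 to 1 (shut at 1, half-way at 0, fully open at -1), then the shift along the tool's x, y, z in m, then the turn, a rotation vector about the tool's x, y, z in degrees. In form: [jaw, tx, ty, tz, ax, ay, az, jaw, tx, ty, tz, ax, ay, az, ...]. A call has 1 to 10 rows; each row shifts and turns the commanded pose from where the row before left it, along the tool's axes as they then stand; what a row does not reach is not made up. A row lasts 1/8 s, in which the tool goes at most 62.5 mm and 10.7 degrees, less where a joint would pass 70% of its speed; a pose out of reach is approached as far as the arm can. A call is refused whole if a number of a shift passes 0.0625 or a number of a turn 10.7, either way. A call with a gripper value outside its range is refused whole. The fingers move at their own pace and stop on an object; "squeeze" is the grip in N (left out, the last holds). Time passes only in rows, so rows that do not move let the fingers close. It gives the time, the measured TCP pose, the force and the opening at its end, in the units of the state.
- env.get_state(): the state, without advancing time (a new reading comes with each control period).
- imaging.read_camera(name): name is "scene" or "side" or "wrist"; returns a dict with "img" (420x560x3 uint8, red, green, blue), "z_map" (420x560 float32, m along the optical axis (not along the pixel's ray), 0 where there is no reading), "fx", "fy", "cx", "cy" (pixels), "dist" ([k1, k2, p1, p2, k3] as OpenCV has them; the pictures are not rectified), "rvec" (rotation vector, rad) and "tvec" (3), from world to camera coordinates, as OpenCV has them. Camera axes: x right, y down, z forward; pixel columns grow to the right and rows downward; lengths in m; the calibration is good to about 2 mm. A picture is of the moment at which its call begins.
- order.hand_in(): hands the job in, once; it reports no verdict.
Trained networks look in a picture, given as the dict that the camera call returned (one of the last four; its "shot" number tells which), for a name from the list of things; names that differ only in an ending like _2 or _b are one class to them, and where a whole thing is asked for, a point or a joint stands for the part that bears it (a point fixed in the world has none). Each returns a list of dicts, best first, with "confidence" (0 to 1); they miss things now and then, are a little off and sometimes report something else, mostly with a low value. They report only what shows in the picture. A call takes as long as a camera call. They do not tell look-alikes from the thing itself.
- imaging.recognise(picture, thing): "centre" ([column, row] in pixels, amid what is visible of it).
- imaging.cut_out(picture, thing): "mask" (420x560 bool, what is visible of it) and "centre" ([column, row] in pixels, amid what is visible of it).
The state is a dict: "clock": time; "joint_pos": joint angles; "qvel": joint speeds; "tau": joint torques, N m; "tcp_pos": TCP position; "orientation": TCP orientation; "wrist_force": force on the tool from outside, world axes, zero at the start; "ft_torque": the same for the moment, N m; "finger_gap": finger opening in m.
Only numpy, scipy, OpenCV 4.12 (cv2) and the standard library are available. Lean on these libraries where they do the work, as an engineer would, in place of code of your own. Each camera call takes 0.05 s, during which the arm holds its last target.

### The job

Open the solvent filter: unscrew its grey cover anticlockwise until the thread lets go, keeping hold of it then because a spring inside pushes it off, lift it straight off and stand it upright, grip upwards, in the shallow dark steel dish. Go gently on the thread: follow the cover up as it rises, never pull hard while the thread still holds, do not drop the cover or lay it on the bench, and leave the other things where they are.

Things in the scene. Friction and masses are not known exactly. Their poses are not given: they have to be found in the camera images.
- cover: grey plastic screw cover of the filter, about 100 g, starts screwed on hand-loose. Round skirt 50 mm across, 49 mm high; on top of it a round fluted grip 40 mm across, 31 mm high (80 mm in all), to be gripped at any yaw. Origin: centre of the open underside; z up along its axis. Three small lugs inside the skirt, the lowest 14 mm above the underside, run in the neck's thread.
- cover_grip (a point): on the cover's axis at mid-height of its grip, 65 mm above its underside. How far the cover must turn differs each time: about 1 to 1.5 turns. While the thread holds, raising the cover a few mm meets a firm stop (pull no more than about 6 N to feel it); once free it rises with only the spring's push of some 4 to 6 N changing slowly. Let go only while the thread holds.
- housing: the solvent filter's fixed base: square aluminium plate 100 by 100 by 10 mm bolted to the bench, on it a round steel bowl 80 mm across at most with two brass side ports, bowl and neck 136 mm high in all. Origin: centre of the plate's underside, z up, x along the ports. The bowl stands on rubber: it gives about 1 mm per 3 N sideways and 1 mm per 8 N up and down.
- bowl: steel bowl and threaded neck on that base; origin on its axis 18 mm above the bench, z up. Inside the neck a spring-loaded steel plunger (disc 22 mm across) presses up under the cover with 6 N at first, 4 N at its stop: it lifts a freed cover until the underside is about 8 mm below the neck's top, and then stands 36 mm proud of the neck, so lift the underside 42 mm above the neck before going sideways.
- neck_top (a point): centre of the top of the bowl's threaded neck, 136 mm above the bench, 43 mm above the bowl's shoulder; thread 41 mm across. Right-hand single thread: the cover rises 10 mm per turn anticlockwise seen from above, with 2.5 mm axial and about 0.7 mm sideways play. The cover's underside starts 35 to 39 mm below this point.
- dish: shallow round dish of dark steel, loose, 0.8 kg, 116 mm outside, inside 110 mm across, rim 16 mm high. Origin: centre of its underside, z up.
- dish_floor (a point): centre of the dish's inner floor, 4 mm above the bench
- old_cap: bystander: small grey closure, 30 mm across, 22 mm high, lying between filter and dish; origin under its centre
- bottle_a: bystander: clear bottle, 72 mm across, 170 mm high; origin under its centre
- bottle_b: bystander: amber bottle, 72 mm across, 170 mm high; origin under its centre
- beaker: bystander: glass beaker, 72 mm across, 90 mm high; origin under its centre
- vial_rack: bystander: white vial rack, 90 by 150 by 30 mm; origin under its centre
- spanner: bystander: steel spanner, 160 mm long, lying flat
- spare_ring: bystander: rubber ring, 44 mm across, 6 mm high
- notebook: bystander: blue notebook, 150 by 210 by 14 mm
Things that resemble listed ones, but are neither listed nor needed, are in the scene too. What is shaped like the cover but blue or red is not meant. Of the things that look like the dish, the smaller one is meant.

How it is judged:
On the way:
1. the cover is held by the gripper, clear above the neck and upright within about 15 degrees (z of cover in the frame of neck_top above 0.004 m and contact force between the fingers and cover above 1 N and angle between cover's own z axis and vertical below 0.26 rad), for 0.2 s.
At the end, for the whole second after the job is handed in: the cover stands upright (within about 5 degrees), grip upwards, flat on the dish's floor (within 4 mm), inside its rim (centre within 33 mm of the dish's centre), released and at rest; the dish stands level on the bench within 40 mm of where it was (horizontal distance between cover and dish_floor below 0.033 m and z of cover in the frame of dish_floor between -0.004 and 0.004 m and angle between cover's own z axis and vertical below 0.08 rad and linear speed of cover below 0.02 m/s and contact force between the fingers and cover below 0.1 N and angle between dish's own z axis and vertical below 0.05 rad and distance of dish from where it was at the start of the episode below 0.04 m); the robot touches nothing.
It fails at once if the thread is strained: more than 25 N between the cover and the bowl's neck (contact force between cover and bowl above 25 N).
It fails at once if the cover is pushed off by the spring with nothing holding it (z of cover in the frame of neck_top above -0.015 m and horizontal distance between cover and neck_top below 0.06 m and contact force between the fingers and cover below 0.05 N).
It fails at once if the cover is dropped: out of the fingers and moving faster than 0.4 m/s (contact force between the fingers and cover below 0.05 N and linear speed of cover above 0.4 m/s).
It fails at once if the cover is put or dropped on the bench: low down outside the dish (height (world z) of cover below 0.03 m and horizontal distance between cover and dish_floor above 0.07 m).
It fails at once if a bystander is moved by more than 30 mm (distance of any of old_cap, bottle_a, bottle_b, beaker, vial_rack, spanner, spare_ring, notebook from where it was at the start of the episode above 0.03 m).
It also fails if it takes over 72 s, if anything falls off the work surface, if the arm or the gripper's body presses on something with over 40 N, if the wrist force passes 120 N, or if a joint passes its speed limit or range.

## Working session

There is one attempt and no reset: what is moved stays moved. The work goes in short steps, Python scripts to look and compute and a tool call to move; the robot and the scene stay as the last step left them, time stands still between calls to the robot, and variables do not carry over. Pictures are saved under pics/ and viewed, and the job is handed in when it is done.

Besides the shell and the picture viewer there is one more tool, called after "Request:" as name(argument=value, ...), one argument or row to a line, values as JSON. move_arm: Moves the arm, as the interface text tells. Its arguments: {"type":"object","properties":{"deltas":{"type":"array"},"squeeze":{"type":"number"}},"required":["deltas"]}

```bash
mkdir -p pics
cat > h.py <<'E'
import numpy as np, cv2
from workcell import env, imaging, order
def shot(n,save=None):
    p=imaging.read_camera(n)
    if save: cv2.imwrite('pics/'+save,cv2.cvtColor(p['img'],cv2.COLOR_RGB2BGR))
    return p
def K(p): return np.array([[p['fx'],0,p['cx']],[0,p['fy'],p['cy']],[0,0,1.]])
def cloud(p,mask):
    r,c=np.nonzero(mask&(p['z_map']>0)); z=p['z_map'][r,c]
    u=cv2.undistortPoints(np.stack([c,r],1).astype(np.float64)[:,None],K(p),np.array(p['dist'],float))[:,0]
    X=np.c_[u*z[:,None],z]; R=cv2.Rodrigues(np.array(p['rvec'],float))[0]
    return (X-np.array(p['tvec'],float).ravel())@R
def proj(p,X): return cv2.projectPoints(np.array(X,float).reshape(-1,3),np.array(p['rvec'],float),np.array(p['tvec'],float),K(p),np.array(p['dist'],float))[0][:,0]
def st():
    s=env.get_state()
    for k in ['clock','joint_pos','tcp_pos','orientation','wrist_force','ft_torque','finger_gap']: print(k,np.round(s[k],4))
    return s
E
python3 - <<'E'
from h import *
st()
for n in ['scene','side']:
    p=shot(n,n+'1.png')
    for t in ['cover','housing','dish','old_cap','bowl']:
        for d in imaging.cut_out(p,t):
            X=cloud(p,d['mask']); print(n,t,round(d['confidence'],2),np.round(d['centre']),d['mask'].sum(), np.round(np.percentile(X,[2,50,98],axis=0),3).tolist() if len(X) else None)
p=shot('wrist','w1.png')
E
```

```text
clock 0.0
joint_pos [ 1.1814  0.314   0.045   1.3036 -0.      1.4312]
tcp_pos [0.142  0.5567 0.2414]
orientation [-2.000e-04  1.246e-01  9.922e-01 -9.000e-04]
wrist_force [-0.0076  0.9886  0.4584]
ft_torque [0.0356 0.0329 0.0206]
finger_gap 0.0858
scene cover 0.86 [286. 152.] 428 [[0.333, 0.123, 0.006], [0.362, 0.138, 0.05], [0.374, 0.164, 0.082]]
scene cover 0.73 [319. 151.] 562 [[0.458, 0.14, 0.102], [0.485, 0.152, 0.148], [0.499, 0.182, 0.182]]
scene cover 0.59 [374. 178.] 511 [[0.567, 0.249, 0.0], [0.596, 0.262, 0.048], [0.612, 0.293, 0.082]]
scene cover 0.3 [267. 326.] 2887 [[0.691, -0.295, 0.004], [0.74, -0.226, 0.029], [0.781, -0.149, 0.05]]
scene housing 0.74 [319. 182.] 1205 [[0.432, 0.107, 0.002], [0.496, 0.142, 0.033], [0.529, 0.202, 0.095]]
scene dish 0.92 [198. 209.] 2078 [[0.258, -0.218, 0.0], [0.327, -0.149, 0.006], [0.402, -0.081, 0.022]]
scene dish 0.65 [247. 255.] 1560 [[0.485, -0.188, -0.001], [0.538, -0.132, 0.004], [0.595, -0.078, 0.017]]
side cover 0.87 [217. 200.] 394 [[0.325, 0.125, 0.004], [0.349, 0.135, 0.05], [0.37, 0.167, 0.084]]
side cover 0.86 [253. 168.
[... 196 characters left out ...]
[259. 201.] 983 [[0.419, 0.11, 0.004], [0.471, 0.14, 0.034], [0.527, 0.187, 0.097]]
side housing 0.41 [258. 192.] 655 [[0.427, 0.13, 0.015], [0.471, 0.142, 0.061], [0.516, 0.19, 0.097]]
side dish 0.97 [285. 269.] 1200 [[0.485, -0.187, 0.0], [0.536, -0.128, 0.005], [0.589, -0.074, 0.018]]
side dish 0.76 [208. 280.] 2095 [[0.262, -0.221, 0.001], [0.328, -0.145, 0.007], [0.395, -0.074, 0.023]]
side old_cap 0.64 [287. 268.] 1265 [[0.485, -0.187, -0.0], [0.538, -0.128, 0.005], [0.592, -0.073, 0.019]]
side old_cap 0.55 [274. 233.] 64 [[0.508, 0.0, 0.005], [0.519, 0.008, 0.016], [0.529, 0.021, 0.025]]
side bowl 0.72 [257. 194.] 686 [[0.431, 0.13, 0.003], [0.474, 0.142, 0.061], [0.52, 0.251, 0.099]]
```

```bash
python3 -c "
import cv2,numpy as np
a=cv2.imread('pics/scene1.png')[80:380,60:540];b=cv2.imread('pics/side1.png')[100:340,100:460]
cv2.imwrite('pics/a.png',cv2.resize(a,(800,500)));cv2.imwrite('pics/b.png',cv2.resize(b,(800,533)))"
```

```text
(no output)
```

View pics/a.png

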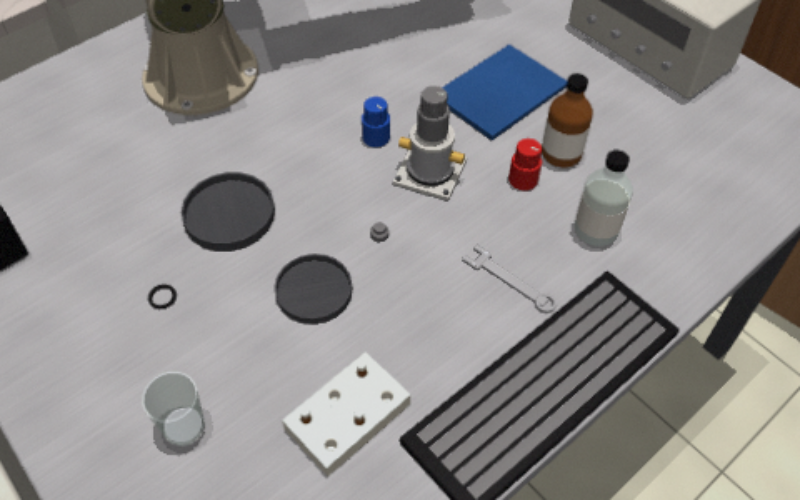

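View pics/b.png

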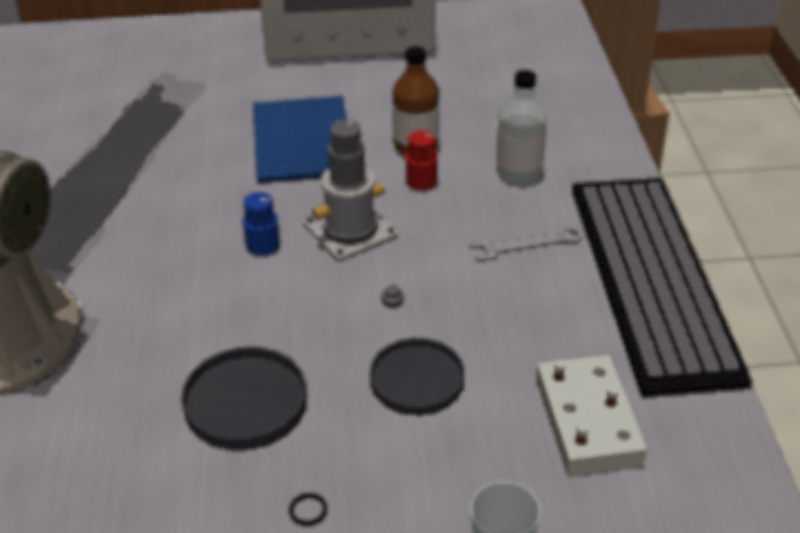

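The grey cover sits on the housing at scene px (319,151); the blue and red look-alikes are beside it. The smaller dish is at (247,255), with old_cap between them. Next I fit the axes precisely.

```bash
cat > fit.py <<'E'
from h import *
from scipy.optimize import least_squares
def circ(X,r,c0):
    f=lambda c: np.hypot(X[:,0]-c[0],X[:,1]-c[1])-r
    s=least_squares(f,c0,loss='soft_l1',f_scale=0.002); return s.x,np.median(abs(f(s.x)))
for n in ['scene','side']:
    p=shot(n)
    A=cloud(p,np.ones((420,560),bool)); 
    def near(c,r,z0,z1): return A[(np.hypot(A[:,0]-c[0],A[:,1]-c[1])<r)&(A[:,2]>z0)&(A[:,2]<z1)]
    for nm,c,rad,r,z0,z1 in [('skirt',(.474,.163),.04,.025,.11,.142),('grip',(.474,.163),.04,.02,.155,.172),('bowl',(.474,.163),.06,.04,.03,.085)]:
        X=near(c,rad,z0,z1); print(n,nm,len(X),*[np.round(v,4) for v in circ(X,r,c)])
    X=near((.474,.163),.03,.155,.2); top=X[X[:,2]>.172]; print('top z',np.percentile(X[:,2],[80,90,95,99]).round(4),'n',len(top))
    for d in imaging.cut_out(p,'dish'):
        X=cloud(p,d['mask'])
        if np.median(X[:,0])<.45: continue
        rim=X[X[:,2]>.012]; s=least_squares(lambda c:np.hypot(rim[:,0]-c[0],rim[:,1]-c[1])-c[2],[.54,-.133,.057],loss='soft_l1',f_scale=.002).x
        print(n,'dish',s.round(4),len(rim))
    top=A[(np.hypot(A[:,0]-.474,A[:,1]-.163)<.035)&(A[:,2]>.174)]; print('topmean',top.mean(0).round(4),np.median(top[:,2]))
E
python3 fit.py
```

```text
scene skirt 177 [0.4728 0.1649] 0.0008
scene grip 74 [0.4727 0.1648] 0.0008
scene bowl 415 [0.4684 0.1705] 0.0018
top z [0.1799 0.1809 0.1815 0.1824] n 161
scene dish [ 0.54   -0.1325  0.0565] 185
topmean [0.4753 0.1631 0.1787] 0.17871778560400225
side skirt 140 [0.472  0.1683] 0.0014
side grip 61 [0.472  0.1682] 0.0018
side bowl 359 [0.4709 0.1751] 0.0024
top z [0.1811 0.1822 0.1831 0.1844] n 114
side dish [ 0.5382 -0.13    0.0567] 197
topmean [0.4719 0.1636 0.1801] 0.18031623735790459
```

View pics/w1.png

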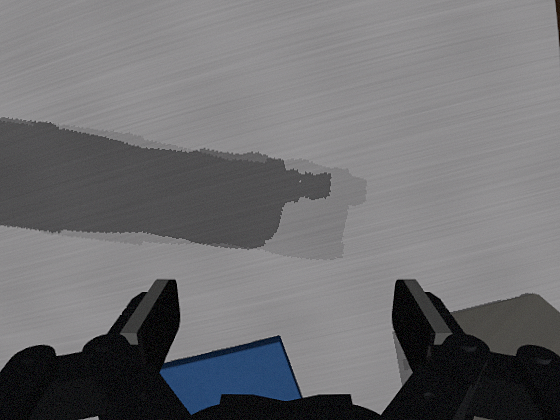

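The cover axis is at about (0.4725, 0.165) with its top at about 0.180. The dish centre is at about (0.539, -0.131). I'll move above the cover.

Request:
move_arm(
  deltas=[-1,-0.0417,-0.0298,-0.005,0,0,0,-1,-0.0417,-0.0298,-0.005,0,0,0,-1,-0.0417,-0.0298,-0.005,0,0,0,-1,-0.0417,-0.0298,-0.005,0,0,0,-1,-0.0417,-0.0298,-0.005,0,0,0,-1,-0.0417,-0.0298,-0.005,0,0,0,-1,-0.0417,-0.0298,-0.005,0,0,0,-1,-0.0417,-0.0298,-0.005,0,0,0,-1,-0.0417,-0.0298,-0.005,0,0,0,-1,-0.0417,-0.0298,-0.005,0,0,0],
)

```text
clock: 2.1
tcp_pos: [0.4735, 0.1639, 0.2927]
orientation: [0.0, 0.125, 0.992, 0.0]
wrist_force: [0.3, -0.0, 0.4]
finger_gap: 0.0855
```

Request:
move_arm(
  deltas=[-1,0,0,0,0,0,10.5,-1,0,0,0,0,0,10.5,-1,0,0,0,0,0,10.5,-1,0,0,0,0,0,10.5,-1,0,0,0,0,0,10.5,-1,0,0,0,0,0,0,-1,0,0,0,0,0,0],
  squeeze=30,
)

```text
clock: 2.98
tcp_pos: [0.4725, 0.1654, 0.2923]
orientation: [0.0, 0.549, 0.836, 0.0]
wrist_force: [0.7, 0.3, -0.2]
finger_gap: 0.0855
```

```bash
cat > w.py <<'E'
import sys
from h import *
s=st()
p=shot('wrist',sys.argv[1])
A=cloud(p,np.ones((420,560),bool))
m=(np.hypot(A[:,0]-.4725,A[:,1]-.165)<.05)
top=A[m&(A[:,2]>.17)&(A[:,2]<.19)]
print('n',len(top),top.mean(0).round(4),np.percentile(top[:,2],[10,50,90]).round(4))
c,r=cv2.minEnclosingCircle((top[:,:2]*1000).astype(np.float32)); print('top circ',np.round(c,1),round(r,1))
led=A[m&(A[:,2]>.14)&(A[:,2]<.156)]; print('ledge',len(led),np.percentile(led[:,2],[10,50,90]).round(4) if len(led) else '')
if len(led):
  c,r=cv2.minEnclosingCircle((led[:,:2]*1000).astype(np.float32)); print('ledge circ',np.round(c,1),round(r,1))
print([ (round(d['confidence'],2),d['centre']) for d in imaging.recognise(p,'cover')], proj(p,[.4725,.165,.18]))
E
python3 w.py w2.png
```

```text
clock 2.975
joint_pos [ 1.7610e-01  1.5790e-01 -3.3200e-02  1.3795e+00  1.0000e-04  1.3391e+00]
tcp_pos [0.4725 0.1654 0.2923]
orientation [0.000e+00 5.493e-01 8.356e-01 1.000e-04]
wrist_force [ 0.7002  0.2736 -0.1576]
ft_torque [ 0.0431 -0.0055  0.0258]
finger_gap 0.0855
n 2676 [0.4726 0.1693 0.1794] [0.1784 0.1796 0.1805]
top circ [473.1 167.7] 20.8
ledge 845 [0.1458 0.1482 0.1498]
ledge circ [473.2 168.1] 25.2
[(0.96, [435.0, 114.8]), (0.91, [285.6, 197.7]), (0.55, [167.2, 135.4])] [[283.78996848 212.73204814]]
```

View pics/w2.png

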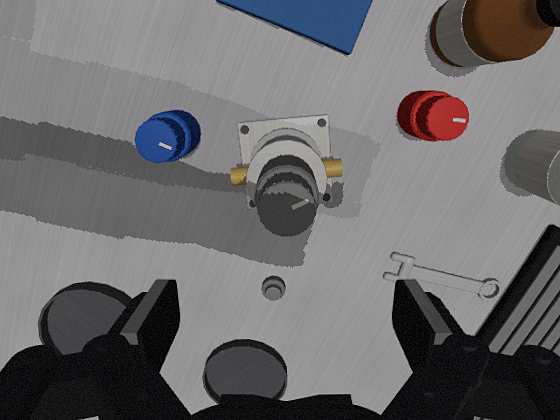

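Request:
move_arm(
  deltas=[-1,0.0016,0.0009,0.03,0,0,0,-1,0,0,0.03,0,0,0,-1,0,0,0.03,0,0,0,-1,0,0,0.02,0,0,0,-1,0,0,0.012,0,0,0,-1,0,0,0.006,0,0,0,-1,0,0,0,0,0,0],
)

```text
clock: 3.95
tcp_pos: [0.4729, 0.1672, 0.1645]
orientation: [0.0, 0.55, 0.835, 0.0]
wrist_force: [0.3, -0.0, -0.4]
finger_gap: 0.0853
```

```bash
python3 - <<'E'
from h import *
st()
shot('wrist','w3.png'); 
for n in ['scene','side']:
  p=shot(n); im=cv2.cvtColor(p['img'],cv2.COLOR_RGB2BGR)
  c=proj(p,[.4725,.167,.17])[0].astype(int); cv2.imwrite(f'pics/{n}3.png',cv2.resize(im[c[1]-60:c[1]+60,c[0]-70:c[0]+70],(560,480)))
E
python3 -c "
import cv2;cv2.imwrite('pics/c3.png',cv2.resize(cv2.hconcat([cv2.imread('pics/scene3.png'),cv2.imread('pics/side3.png')]),(800,343)))"
```

```text
clock 3.95
joint_pos [ 1.7960e-01  2.1080e-01 -2.8540e-01  1.0744e+00  1.0000e-04  1.3454e+00]
tcp_pos [0.4729 0.1672 0.1645]
orientation [1.000e-04 5.505e-01 8.349e-01 1.000e-04]
wrist_force [ 0.2891 -0.0023 -0.3916]
ft_torque [ 0.0591 -0.027  -0.0447]
finger_gap 0.0853
```

View pics/c3.png

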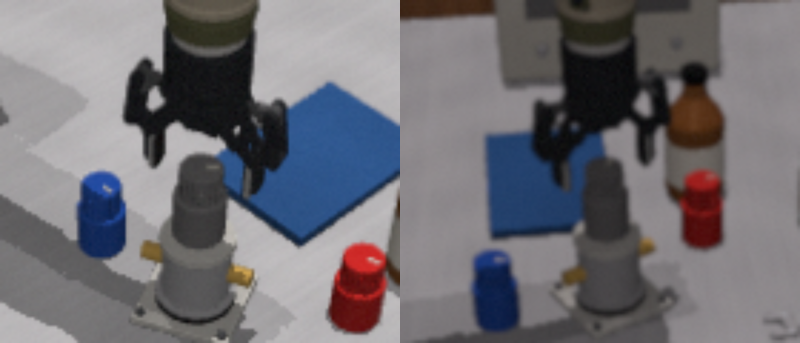

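View pics/w3.png

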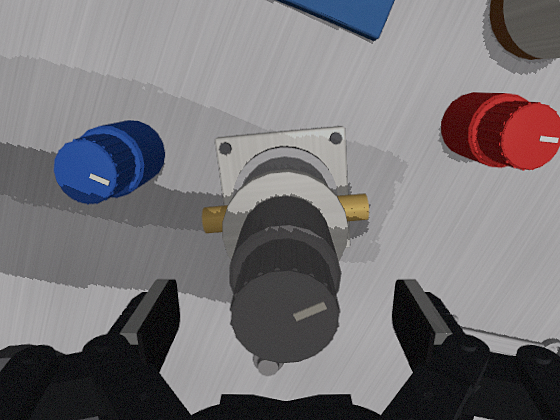

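Fingers straddle the grip, centred at wrist px (286,315). Closing gently.

Request:
move_arm(
  deltas=[1,0,0,0,0,0,0,1,0,0,0,0,0,0,1,0,0,0,0,0,0,1,0,0,0,0,0,0,1,0,0,0,0,0,0,1,0,0,0,0,0,0],
  squeeze=30,
)

```text
clock: 4.85
tcp_pos: [0.4728, 0.1672, 0.1644]
orientation: [0.0, 0.551, 0.835, 0.0]
wrist_force: [-1.0, -0.1, 2.6]
finger_gap: 0.0389
```

```bash
python3 -c "
from h import *
st()"
```

```text
clock 4.85
joint_pos [ 1.7960e-01  2.1060e-01 -2.8570e-01  1.0742e+00  1.0000e-04  1.3457e+00]
tcp_pos [0.4728 0.1672 0.1644]
orientation [1.000e-04 5.506e-01 8.348e-01 1.000e-04]
wrist_force [-1.0472 -0.1339  2.5911]
ft_torque [-0.0255  0.1165  0.003 ]
finger_gap 0.0389
```

Request:
move_arm(
  deltas=[1,0,0,-0.0003,0,0,-10,1,0,0,-0.0003,0,0,-10,1,0,0,-0.0003,0,0,-10,1,0,0,-0.0003,0,0,-10,1,0,0,-0.0003,0,0,-10],
)

```text
clock: 5.48
tcp_pos: [0.4728, 0.1672, 0.1658]
orientation: [0.0, 0.143, 0.99, 0.0]
wrist_force: [-0.6, -0.2, 1.8]
finger_gap: 0.0391
```

```bash
python3 -c "
from h import *
st();shot('wrist','w4.png')"
```

```text
clock 5.475
joint_pos [ 1.7960e-01  2.0970e-01 -2.8320e-01  1.0777e+00  3.0000e-04  4.6740e-01]
tcp_pos [0.4728 0.1672 0.1658]
orientation [1.000e-04 1.434e-01 9.897e-01 2.000e-04]
wrist_force [-0.5703 -0.1624  1.8416]
ft_torque [ 0.0687  0.054  -0.0251]
finger_gap 0.0391
```

View pics/w4.png

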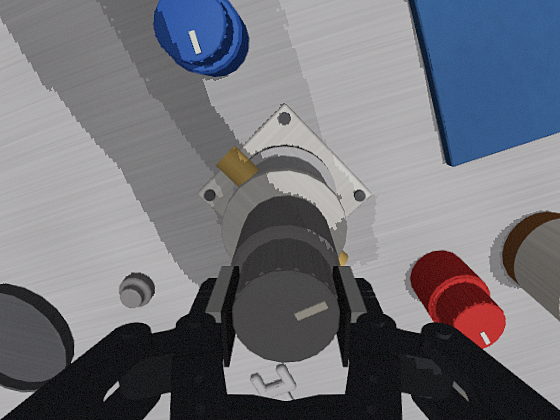

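The white mark kept its place relative to the jaws, at px (311,311), so the cover is turning. I'll continue the stroke.

Request:
move_arm(
  deltas=[1,0,0,-0.0003,0,0,-10,1,0,0,-0.0003,0,0,-10,1,0,0,-0.0003,0,0,-10,1,0,0,-0.0003,0,0,-10,1,0,0,-0.0003,0,0,-10,1,0,0,-0.0003,0,0,-10,1,0,0,-0.0003,0,0,-10,1,0,0,-0.0003,0,0,-10,1,0,0,-0.0002,0,0,-10,1,0,0,-0.0002,0,0,-10],
)

```text
clock: 6.78
tcp_pos: [0.4727, 0.167, 0.1686]
orientation: [-0.0, -0.665, 0.747, -0.0]
wrist_force: [-0.2, 1.1, 1.8]
finger_gap: 0.0388
```

Request:
move_arm(
  deltas=[1,0,0,-0.0003,0,0,-10,1,0,0,-0.0003,0,0,-10,1,0,0,-0.0003,0,0,-10,1,0,0,-0.0003,0,0,-10,1,0,0,-0.0003,0,0,-10,1,0,0,-0.0003,0,0,-10,1,0,0,-0.0003,0,0,-10,1,0,0,-0.0003,0,0,-10,1,0,0,-0.0002,0,0,-10,1,0,0,0,0,0,0],
)

```text
clock: 8.02
tcp_pos: [0.4728, 0.167, 0.1712]
orientation: [0.0, 0.998, -0.061, 0.0]
wrist_force: [0.2, -0.7, 1.3]
finger_gap: 0.0394
```

```bash
python3 -c "
from h import *
st();shot('wrist','w5.png')"
```

```text
clock 8.025
joint_pos [ 1.7940e-01  2.0610e-01 -2.7400e-01  1.0906e+00 -4.0000e-04 -2.8394e+00]
tcp_pos [0.4728 0.167  0.1712]
orientation [ 2.000e-04  9.981e-01 -6.130e-02  1.000e-04]
wrist_force [ 0.1567 -0.6974  1.2738]
ft_torque [-0.239   0.004   0.0364]
finger_gap 0.0394
```

View pics/w5.png

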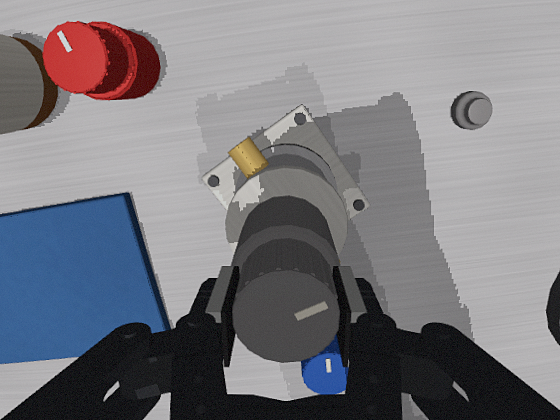

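Turned 240° with the cover up 6.8 mm, well under one turn, so the thread still holds. I'll regrip.

Request:
move_arm(
  deltas=[-0.6,0,0,0,0,0,0,-0.6,0,0,0,0,0,0,-0.6,0,0,0,0,0,0,-0.6,0,0,0,0,0,0],
)

```text
clock: 8.57
tcp_pos: [0.4727, 0.1672, 0.1712]
orientation: [-0.0, 0.998, -0.06, -0.0]
wrist_force: [-0.1, -0.5, -0.3]
finger_gap: 0.0682
```

Request:
move_arm(
  deltas=[-0.6,0,0,0,0,0,10.5,-0.6,0,0,0,0,0,10.5,-0.6,0,0,0,0,0,10.5,-0.6,0,0,0,0,0,10.5,-0.6,0,0,0,0,0,10.5,-0.6,0,0,0,0,0,10.5,-0.6,0,0,0,0,0,10.5,-0.6,0,0,0,0,0,10.5,-0.6,0,0,0,0,0,10.5,-0.6,0,0,0,0,0,10.5],
)

```text
clock: 9.82
tcp_pos: [0.4727, 0.1672, 0.1712]
orientation: [0.0, -0.558, 0.83, 0.0]
wrist_force: [-0.8, -0.4, -0.2]
finger_gap: 0.0685
```

Request:
move_arm(
  deltas=[-0.6,0,0,0,0,0,10.5,-0.6,0,0,0,0,0,10.5,-0.6,0,0,0,0,0,10.5,-0.6,0,0,0,0,0,10.5,-0.6,0,0,0,0,0,10.5,-0.6,0,0,0,0,0,10.5,-0.6,0,0,0,0,0,10.5,-0.6,0,0,0,0,0,10.5,-0.6,0,0,0,0,0,10.5,-0.6,0,0,0,0,0,10.5],
)

```text
clock: 11.08
tcp_pos: [0.4727, 0.1672, 0.1712]
orientation: [-0.0, 0.319, 0.948, 0.0]
wrist_force: [-0.0, -0.3, 0.3]
finger_gap: 0.0685
```

Request:
move_arm(
  deltas=[-0.6,0,0,0,0,0,10.5,-0.6,0,0,0,0,0,10.5,-0.6,0,0,0,0,0,10.5,-0.6,0,0,0,0,0,10.5,-0.6,0,0,0,0,0,10.5,-0.6,0,0,0,0,0,10.5,-0.6,0,0,0,0,0,10.5,-0.6,0,0,0,0,0,10.5,-0.6,0,0,0,0,0,10.5,-0.6,0,0,0,0,0,10.5],
)

```text
clock: 12.32
tcp_pos: [0.4728, 0.1672, 0.1712]
orientation: [-0.0, 0.946, 0.324, 0.0]
wrist_force: [0.6, 0.4, -0.4]
finger_gap: 0.0686
```

```bash
sed -i 's/>.17)&(A\[:,2\]<.19/>.178)\&(A[:,2]<.2/; s/>.14)&(A\[:,2\]<.156/>.15)\&(A[:,2]<.162/' w.py; python3 w.py w6.png
```

```text
clock 12.325
joint_pos [ 1.7970e-01  2.0610e-01 -2.7400e-01  1.0906e+00  1.0000e-04  2.6611e+00]
tcp_pos [0.4728 0.1672 0.1712]
orientation [-1.000e-04  9.460e-01  3.241e-01  0.000e+00]
wrist_force [ 0.5586  0.4062 -0.4191]
ft_torque [ 0.007   0.0054 -0.039 ]
finger_gap 0.0686
n 12663 [0.4759 0.1699 0.1871] [0.1827 0.1865 0.1937]
top circ [478.9 172.2] 47.4
ledge 2715 [0.1532 0.1552 0.1586]
ledge circ [472.8 168. ] 25.2
[(0.56, [215.6, 336.9]), (0.56, [263.8, 7.1])] [[291.9136356  315.03222342]]
```

View pics/w6.png

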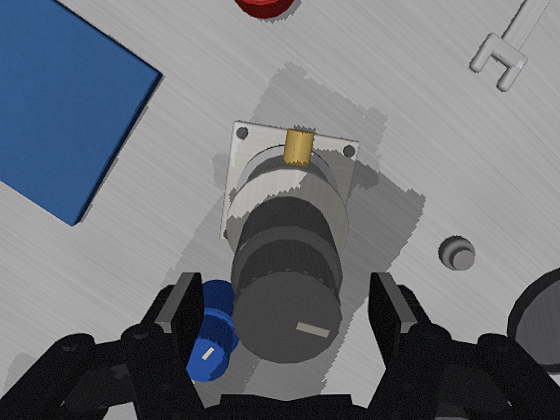

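Request:
move_arm(
  deltas=[-0.6,0,0,0,0,0,10,-0.6,0,0,0,0,0,9,1,0,0,0,0,0,0,1,0,0,0,0,0,0,1,0,0,0,0,0,0,1,0,0,0,0,0,0,1,0,0,0,0,0,0],
  squeeze=40,
)

```text
clock: 13.3
tcp_pos: [0.4728, 0.1671, 0.1713]
orientation: [0.0, 0.986, 0.167, 0.0]
wrist_force: [0.8, -0.0, 1.0]
finger_gap: 0.0392
```

Request:
move_arm(
  deltas=[1,0,0,-0.0003,0,0,-10,1,0,0,-0.0003,0,0,-10,1,0,0,-0.0003,0,0,-10,1,0,0,-0.0003,0,0,-10,1,0,0,-0.0003,0,0,-10,1,0,0,-0.0003,0,0,-10,1,0,0,-0.0003,0,0,-10,1,0,0,-0.0003,0,0,-10,1,0,0,-0.0003,0,0,-10,1,0,0,-0.0003,0,0,-10],
)

```text
clock: 14.55
tcp_pos: [0.4728, 0.1671, 0.1743]
orientation: [0.0, 0.504, 0.864, 0.0]
wrist_force: [0.3, 0.5, 1.5]
finger_gap: 0.0385
```

```bash
python3 -c "
from h import *
st();shot('wrist','w7.png')"
```

```text
clock 14.55
joint_pos [ 1.7960e-01  2.0410e-01 -2.6870e-01  1.0978e+00 -1.0000e-04  1.2350e+00]
tcp_pos [0.4728 0.1671 0.1743]
orientation [1.000e-04 5.036e-01 8.640e-01 0.000e+00]
wrist_force [0.2809 0.5271 1.5032]
ft_torque [-0.1142  0.0041 -0.0374]
finger_gap 0.0385
```

View pics/w7.png

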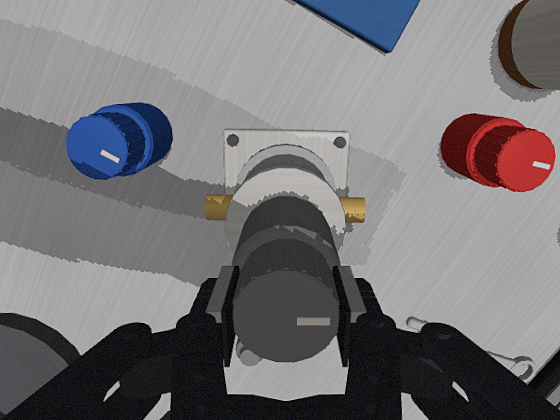

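Request:
move_arm(
  deltas=[1,0,0,-0.0003,0,0,-10,1,0,0,-0.0003,0,0,-10,1,0,0,-0.0002,0,0,-10,1,0,0,-0.0003,0,0,-10,1,0,0,-0.0003,0,0,-10,1,0,0,-0.0003,0,0,-10,1,0,0,-0.0002,0,0,-10,1,0,0,-0.0003,0,0,-10,1,0,0,-0.0003,0,0,-10,1,0,0,-0.0003,0,0,-10],
)

```text
clock: 15.85
tcp_pos: [0.4729, 0.1671, 0.1774]
orientation: [0.0, -0.337, 0.942, -0.0]
wrist_force: [-1.0, -0.9, 3.1]
finger_gap: 0.0387
```

Request:
move_arm(
  deltas=[1,0,0,-0.0003,0,0,-10,1,0,0,-0.0003,0,0,-10,1,0,0,-0.0002,0,0,-10,1,0,0,-0.0003,0,0,-10,1,0,0,-0.0003,0,0,-10,1,0,0,-0.0003,0,0,-10,1,0,0,-0.0002,0,0,-10,1,0,0,-0.0003,0,0,-10,1,0,0,-0.0003,0,0,-10,1,0,0,-0.0003,0,0,-10],
)

```text
clock: 17.1
tcp_pos: [0.4731, 0.1672, 0.1803]
orientation: [-0.0, 0.938, -0.347, 0.0]
wrist_force: [0.4, -1.1, 4.3]
finger_gap: 0.0387
```

Request:
move_arm(
  deltas=[1,0,0,-0.0003,0,0,-10,1,0,0,-0.0003,0,0,-10,1,0,0,-0.0003,0,0,-10,1,0,0,-0.0003,0,0,-10,1,0,0,0,0,0,0],
)

```text
clock: 17.73
tcp_pos: [0.4732, 0.1673, 0.1815]
orientation: [-0.0, 1.0, -0.009, 0.001]
wrist_force: [-0.2, -0.0, 4.2]
finger_gap: 0.0389
```

```bash
python3 -c "
from h import *
st();shot('wrist','w8.png')"
```

```text
clock 17.725
joint_pos [ 1.7960e-01  1.9950e-01 -2.5620e-01  1.1140e+00  1.0000e-04 -2.9443e+00]
tcp_pos [0.4732 0.1673 0.1815]
orientation [-2.0e-04  1.0e+00 -8.8e-03  6.0e-04]
wrist_force [-0.2462 -0.0379  4.2293]
ft_torque [-0.0733  0.0431  0.01  ]
finger_gap 0.0389
```

View pics/w8.png

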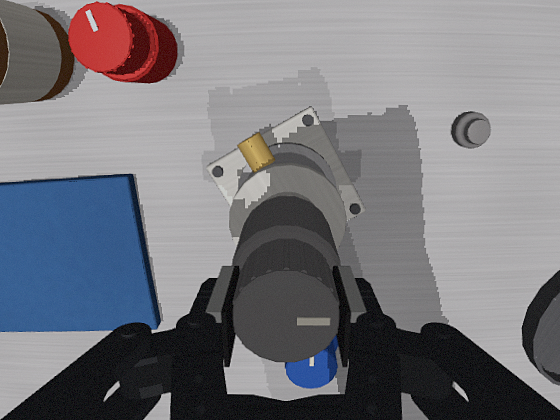

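580° turned, and Fz now matches the spring's push. A small pull test follows.

Request:
move_arm(
  deltas=[1,0,0,-0.0005,0,0,0,1,0,0,-0.0005,0,0,0,1,0,0,0,0,0,0],
)

```text
clock: 18.15
tcp_pos: [0.4729, 0.1672, 0.1821]
orientation: [-0.0, 1.0, -0.008, 0.0]
wrist_force: [-0.5, -0.2, 4.4]
finger_gap: 0.0388
```

Request:
move_arm(
  deltas=[1,0,0,-0.0005,0,0,0,1,0,0,-0.0005,0,0,0,1,0,0,0,0,0,0],
)

```text
clock: 18.52
tcp_pos: [0.4728, 0.1672, 0.183]
orientation: [-0.0, 1.0, -0.007, 0.0]
wrist_force: [0.7, -0.3, 3.0]
finger_gap: 0.0386
```

Request:
move_arm(
  deltas=[1,0,0,-0.0005,0,0,0,1,0,0,-0.0005,0,0,0,1,0,0,0,0,0,0],
)

```text
clock: 18.9
tcp_pos: [0.4728, 0.1672, 0.1841]
orientation: [-0.0, 1.0, -0.007, 0.0]
wrist_force: [0.5, 0.5, 2.8]
finger_gap: 0.0388
```

Request:
move_arm(
  deltas=[1,0,0,-0.0005,0,0,0,1,0,0,-0.0005,0,0,0,1,0,0,0,0,0,0],
)

```text
clock: 19.27
tcp_pos: [0.4728, 0.1672, 0.185]
orientation: [-0.0, 1.0, -0.007, 0.0]
wrist_force: [0.5, -0.1, 2.9]
finger_gap: 0.0386
```

Free: 4 mm of rise with only a slowly changing spring push. Lifting.

Request:
move_arm(
  deltas=[1,0,0,-0.002,0,0,0,1,0,0,-0.002,0,0,0,1,0,0,-0.003,0,0,0,1,0,0,-0.003,0,0,0,1,0,0,-0.005,0,0,0,1,0,0,0,0,0,0],
)

```text
clock: 20.02
tcp_pos: [0.4726, 0.1672, 0.2]
orientation: [-0.0, 1.0, -0.007, -0.0]
wrist_force: [0.7, -0.4, -1.6]
finger_gap: 0.0387
```

Request:
move_arm(
  deltas=[1,0,0,-0.008,0,0,0,1,0,0,-0.01,0,0,0,1,0,0,-0.01,0,0,0,1,0,0,-0.012,0,0,0,1,0,0,-0.012,0,0,0,1,0,0,-0.01,0,0,0,1,0,0,-0.006,0,0,0,1,0,0,0,0,0,0],
)

```text
clock: 21.02
tcp_pos: [0.473, 0.1672, 0.2684]
orientation: [-0.0, 1.0, -0.007, 0.0]
wrist_force: [0.6, 0.6, -1.1]
finger_gap: 0.0386
```

Run:
```python
from h import *
st()
im=[]
for n in ['scene','side']:
  p=shot(n); m=cv2.cvtColor(p['img'],cv2.COLOR_RGB2BGR)
  c=proj(p,[.4725,.167,.2])[0].astype(int); im.append(cv2.resize(m[max(0,c[1]-75):c[1]+75,c[0]-70:c[0]+70],(400,429)))
  A=cloud(p,np.ones((420,560),bool)); m=(np.hypot(A[:,0]-.4725,A[:,1]-.167)<.028)
  z=A[m][:,2]; print(n,np.histogram(z,bins=np.arange(.1,.3,.01))[0])
cv2.imwrite('pics/c9.png',cv2.hconcat(im))
p=shot('wrist','w9.png')
```

```text
clock 21.025
joint_pos [ 1.7960e-01  1.6330e-01 -8.4800e-02  1.3218e+00  1.0000e-04 -2.9478e+00]
tcp_pos [0.473  0.1672 0.2684]
orientation [-1.0e-04  1.0e+00 -7.1e-03  4.0e-04]
wrist_force [ 0.557   0.6053 -1.0676]
ft_torque [-0.0256 -0.0017  0.0145]
finger_gap 0.0386
scene [ 46  37  67  69  19  15  22  31   0   1  41  62  58  62  68  80  39  56
 122]
side [47 35 50 54 15 12 11 30  0  0 35 44 46 56 53 61 32 29 38]
```

View pics/c9.png

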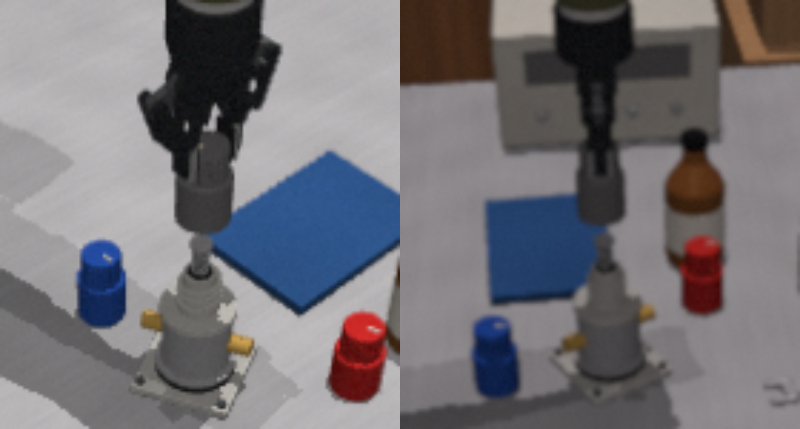

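View pics/w9.png

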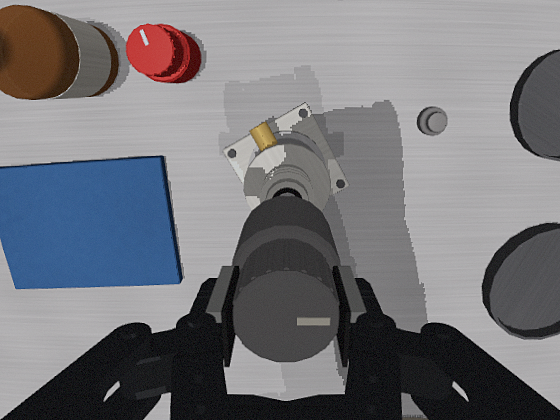

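Cover held upright above the plunger at scene-crop px (203,185). Now I turn the wrist (keeping joint 6 in range) and travel to the dish.

Request:
move_arm(
  deltas=[1,0,0,0,0,0,10,1,0,0,0,0,0,10,1,0,0,0,0,0,10,1,0,0,0,0,0,10,1,0,0,0,0,0,10,1,0,0,0,0,0,10,1,0,0,0,0,0,10],
)

```text
clock: 22.05
tcp_pos: [0.4725, 0.1671, 0.2674]
orientation: [0.0, 0.813, -0.582, -0.0]
wrist_force: [0.4, -0.9, -2.2]
finger_gap: 0.039
```

Request:
move_arm(
  deltas=[1,0.015,0.002,0,0,0,0,1,0.03,0.004,0,0,0,0,1,0.035,0.004,0,0,0,0,1,0.035,0.004,0,0,0,0,1,0.035,0.004,0,0,0,0,1,0.035,0.004,0,0,0,0,1,0.035,0.004,0,0,0,0,1,0.035,0.004,0,0,0,0,1,0.03,0.004,0,0,0,0,1,0.018,0.002,0,0,0,0],
)

```text
clock: 23.3
tcp_pos: [0.5381, -0.133, 0.2675]
orientation: [0.0, 0.815, -0.579, -0.0]
wrist_force: [-0.3, 0.7, -1.2]
finger_gap: 0.0387
```

Request:
move_arm(
  deltas=[1,0,0,0,0,0,0,1,0,0,0,0,0,0],
)

```text
clock: 23.55
tcp_pos: [0.538, -0.1302, 0.2679]
orientation: [-0.0, 0.815, -0.579, -0.0]
wrist_force: [0.3, 0.2, -1.9]
finger_gap: 0.0391
```

Run:
```python
from h import *
st()
shot('wrist','w10.png')
im=[]
for n in ['scene','side']:
  p=shot(n); m=cv2.cvtColor(p['img'],cv2.COLOR_RGB2BGR)
  c=proj(p,[.54,-.13,.1])[0].astype(int); im.append(cv2.resize(m[max(0,c[1]-90):c[1]+90,c[0]-70:c[0]+70],(400,514)))
  A=cloud(p,np.ones((420,560),bool))
  m=(np.hypot(A[:,0]-.539,A[:,1]+.131)<.04)&(A[:,2]>.2)&(A[:,2]<.245); X=A[m]
  from scipy.optimize import least_squares
  print(n,'skirt',least_squares(lambda c:np.hypot(X[:,0]-c[0],X[:,1]-c[1])-.025,[.54,-.13],loss='soft_l1',f_scale=.002).x.round(4),'zmin',np.percentile(A[(np.hypot(A[:,0]-.539,A[:,1]+.131)<.03)&(A[:,2]>.15)][:,2],[0,1,3]).round(4))
  m=(np.hypot(A[:,0]-.539,A[:,1]+.131)<.075)&(A[:,2]>.012)&(A[:,2]<.025);X=A[m]
  print('dish',least_squares(lambda c:np.hypot(X[:,0]-c[0],X[:,1]-c[1])-.0565,[.54,-.13],loss='soft_l1',f_scale=.002).x.round(4),len(X))
cv2.imwrite('pics/c10.png',cv2.hconcat(im))
```

```text
clock 23.55
joint_pos [-3.8280e-01  2.6600e-01  4.4200e-02  1.3497e+00  4.0000e-04 -2.2897e+00]
tcp_pos [ 0.538  -0.1302  0.2679]
orientation [-1.000e-04  8.154e-01 -5.789e-01 -4.000e-04]
wrist_force [ 0.321   0.1542 -1.8993]
ft_torque [-0.0208  0.0074  0.0451]
finger_gap 0.0391
scene skirt [ 0.5374 -0.1302] zmin [0.1986 0.2037 0.2079]
dish [ 0.5398 -0.1326] 199
side skirt [ 0.5375 -0.1269] zmin [0.2014 0.2061 0.2102]
dish [ 0.5383 -0.1302] 214
```

View pics/c10.png

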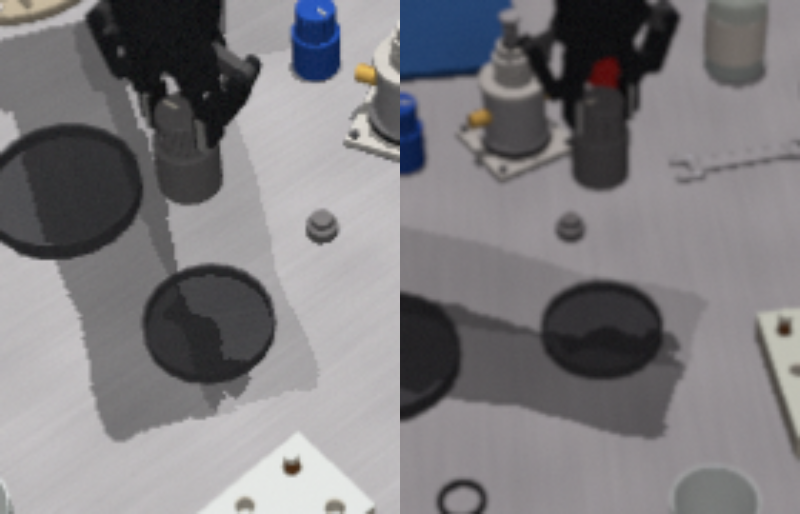

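Centred over the dish within 3 mm. Lowering.

Request:
move_arm(
  deltas=[1,0.001,0,0.015,0,0,0,1,0.001,0,0.025,0,0,0,1,0,0,0.03,0,0,0,1,0,0,0.03,0,0,0,1,0,0,0.03,0,0,0,1,0,0,0.025,0,0,0,1,0,0,0.02,0,0,0,1,0,0,0.01,0,0,0,1,0,0,0.004,0,0,0,1,0,0,0,0,0,0],
)

```text
clock: 24.95
tcp_pos: [0.5392, -0.1327, 0.0792]
orientation: [-0.0, 0.815, -0.579, 0.0]
wrist_force: [0.6, -0.2, -0.6]
finger_gap: 0.0387
```

Request:
move_arm(
  deltas=[1,0,0,0.002,0,0,0,1,0,0,0.002,0,0,0,1,0,0,0.001,0,0,0,1,0,0,0,0,0,0],
)

```text
clock: 25.45
tcp_pos: [0.539, -0.1327, 0.0739]
orientation: [-0.0, 0.815, -0.579, -0.0]
wrist_force: [0.6, -0.1, -1.8]
finger_gap: 0.0388
```

Underside is at about 9 mm and the floor at 4 mm. I'll go in 1 mm steps until contact.

Request:
move_arm(
  deltas=[1,0,0,0.001,0,0,0,1,0,0,0.001,0,0,0,1,0,0,0.001,0,0,0,1,0,0,0,0,0,0],
)

```text
clock: 25.95
tcp_pos: [0.5389, -0.1326, 0.0709]
orientation: [-0.0, 0.815, -0.579, -0.0]
wrist_force: [0.4, 0.1, -1.0]
finger_gap: 0.0386
```

Request:
move_arm(
  deltas=[1,0,0,0.001,0,0,0,1,0,0,0,0,0,0],
)

```text
clock: 26.2
tcp_pos: [0.5389, -0.1327, 0.0699]
orientation: [-0.0, 0.815, -0.579, -0.0]
wrist_force: [-0.0, 0.0, -1.6]
finger_gap: 0.0387
```

Request:
move_arm(
  deltas=[1,0,0,0.0005,0,0,0,1,0,0,0,0,0,0],
)

```text
clock: 26.45
tcp_pos: [0.539, -0.1327, 0.0694]
orientation: [-0.0, 0.815, -0.579, -0.0]
wrist_force: [-0.5, -0.2, -1.7]
finger_gap: 0.0389
```

Request:
move_arm(
  deltas=[1,0,0,0.0005,0,0,0,1,0,0,0,0,0,0],
)

```text
clock: 26.7
tcp_pos: [0.5391, -0.1328, 0.0693]
orientation: [-0.0, 0.815, -0.579, 0.0]
wrist_force: [-0.8, 0.3, 2.0]
finger_gap: 0.0389
```

Request:
move_arm(
  deltas=[1,0,0,0.0005,0,0,0,1,0,0,0,0,0,0],
)

```text
clock: 26.95
tcp_pos: [0.5391, -0.1328, 0.0693]
orientation: [0.0, 0.815, -0.579, 0.0]
wrist_force: [-2.4, 0.3, 7.8]
finger_gap: 0.0387
```

Request:
move_arm(
  deltas=[1,0,0,0.0005,0,0,0,1,0,0,0,0,0,0],
)

```text
clock: 27.2
tcp_pos: [0.5391, -0.1329, 0.0693]
orientation: [0.0, 0.815, -0.579, 0.0]
wrist_force: [-4.0, 0.4, 9.5]
finger_gap: 0.0386
```

Contact (Fz 9.5 N). I'll back off the commanded excess and open slowly.

Request:
move_arm(
  deltas=[1,0,0,-0.0008,0,0,0,1,0,0,0,0,0,0,0,0,0,0,0,0,0,-0.3,0,0,0,0,0,0,-0.6,0,0,0,0,0,0,-1,0,0,0,0,0,0,-1,0,0,0,0,0,0,-1,0,0,0,0,0,0],
  squeeze=20,
)

```text
clock: 28.2
tcp_pos: [0.539, -0.1327, 0.0688]
orientation: [-0.0, 0.815, -0.579, -0.0]
wrist_force: [-0.5, 1.0, -1.0]
finger_gap: 0.0854
```

Request:
move_arm(
  deltas=[-1,0,0,-0.01,0,0,0,-1,0,0,-0.02,0,0,0,-1,0,0,-0.03,0,0,0,-1,0,0,-0.03,0,0,0,-1,0,0,-0.03,0,0,0,-1,0,0,-0.03,0,0,0,-1,0,0,-0.02,0,0,0,-1,0,0,0,0,0,0],
)

```text
clock: 29.2
tcp_pos: [0.5401, -0.1331, 0.2412]
orientation: [-0.001, 0.815, -0.579, 0.002]
wrist_force: [0.7, -0.3, -1.4]
finger_gap: 0.0856
```

Run:
```python
from h import *
from scipy.optimize import least_squares
st()
p=shot('wrist','w11.png')
im=[]
for n in ['scene','side']:
  p=shot(n); m=cv2.cvtColor(p['img'],cv2.COLOR_RGB2BGR)
  c=proj(p,[.54,-.13,.05])[0].astype(int); im.append(cv2.resize(m[max(0,c[1]-90):c[1]+90,c[0]-70:c[0]+70],(400,514)))
  A=cloud(p,np.ones((420,560),bool)); d=np.hypot(A[:,0]-.539,A[:,1]+.132)
  def fit(X,r): return least_squares(lambda c:np.hypot(X[:,0]-c[0],X[:,1]-c[1])-r,[.54,-.13],loss='soft_l1',f_scale=.002).x.round(4)
  print(n,'skirt',fit(A[(d<.035)&(A[:,2]>.02)&(A[:,2]<.045)],.025),'grip',fit(A[(d<.035)&(A[:,2]>.06)&(A[:,2]<.076)],.02),'top',np.percentile(A[(d<.035)&(A[:,2]<.12)][:,2],[90,95,99]).round(4))
  print('dish',fit(A[(d<.075)&(d>.045)&(A[:,2]>.012)&(A[:,2]<.025)],.0565))
cv2.imwrite('pics/c11.png',cv2.hconcat(im))
```

```text
clock 29.2
joint_pos [-3.8610e-01  2.7320e-01 -1.1400e-02  1.2817e+00  1.0000e-04 -2.2918e+00]
tcp_pos [ 0.5401 -0.1331  0.2412]
orientation [-6.000e-04  8.151e-01 -5.794e-01  2.200e-03]
wrist_force [ 0.6821 -0.2748 -1.3661]
ft_torque [-0.031  -0.0257  0.0093]
finger_gap 0.0856
scene skirt [ 0.5385 -0.1335] grip [ 0.5387 -0.1335] top [0.0841 0.0852 0.0866]
dish [ 0.5397 -0.1326]
side skirt [ 0.5381 -0.1299] grip [ 0.5381 -0.1304] top [0.0848 0.0861 0.0879]
dish [ 0.5382 -0.13  ]
```

View pics/c11.png

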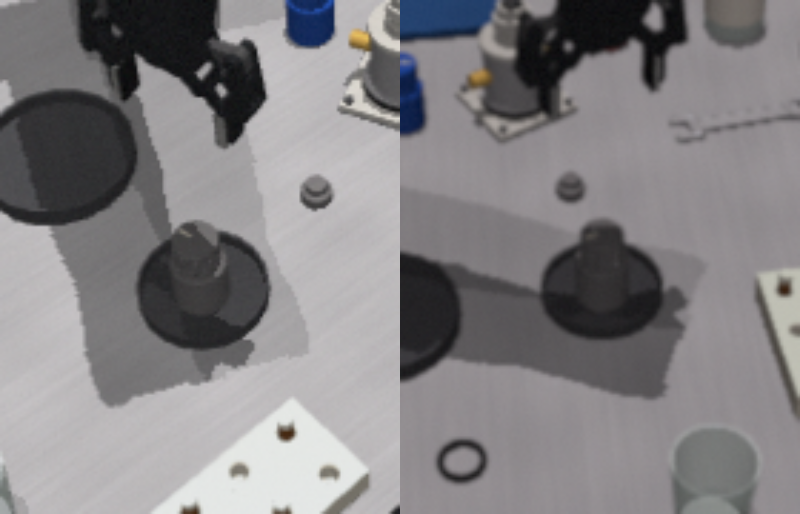

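The cover stands upright in the centre of the dish (scene-crop px (203,268)). Its top is at about 0.084–0.085, and the gripper is clear.

```bash
python3 -c "
from h import *
print(order.hand_in())"
```

```text
the job is handed in; nothing more can be done
None
```

The cover is off the filter and standing upright, grip upwards, in the centre of the smaller dark dish. I handed the job in at about 29 s; no verdict is reported.

- **Unscrewing:** I turned the cover about 580° anticlockwise in two strokes, following its rise. I let go only once, at 240°, while the thread still held. A 4 mm test lift then met only the spring's push of about 3–4 N, so I lifted it off held upright.
- **Placing:** I lowered it until it touched the dish floor. The push peaked at about 9.5 N on the dish; I then backed off, opened the gripper and rose clear.
- **Last checks:** Cover and dish centres agree within about 2 mm in both cameras. Skirt and grip centres agree within 0.5 mm, so it stands upright. Its top is at about 84–86 mm (84 mm expected), and the dish has not moved measurably.
- **Bystanders:** Those in the last pictures look undisturbed, but I did not measure them.
- **Disagreement:** The two outside cameras differed by about 3 mm in y, as they did throughout, and this did not affect the result.

No check failed.

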